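# Close the loupe case and lift it, level, for handing over

## Task

Put the fitting long lid on the long case that holds the loupe, so that it sits fully home. Then take hold of the closed case itself, lift it straight up off its cork rest to about 15 cm above the rest and finish still holding it there, level and motionless, ready to be handed over: do not put it down or let go. Keep the case close to level all the while, and leave all the other things on the bench where they are.

Things in the scene. Friction and masses are not known exactly. Their poses are not given: they have to be found in the camera images.
- rest: Flat cork slab fixed on the green mat, 160 (x) x 90 (y) x 12 mm, its top 15 mm above the work surface. Origin: centre of its underside, on the 3 mm mat; long axis along its x.
- long_case: Open white plastic box, 130 (x) x 60 (y) x 40 mm high, walls and floor 6 mm; about 0.16 kg; loose on the cork rest, roughly parallel to it, the loupe inside. Origin: centre of its underside; z up. Closed, it can be gripped from above across its 60 mm width by the long walls; the lid's handle then tops out 65 mm above this origin.
- loupe: Black round loupe, 36 mm across at the foot, 24 mm high, about 0.05 kg, standing loose in the long case up to 30 mm off the case's middle. Origin: centre of its underside.
- long_lid: White plastic lid of the long case, right way up on the mat; 0.07 kg. Flange 126 (x) x 56 (y) x 5 mm, under it a stepped plug 7 mm deep (114 x 44, lowest 4 mm 110 x 40 mm) with 2 mm play a side in the case. Origin: centre of the plug's underside; flange top 12 mm above it. Seated, its origin is 33 mm above the case's; either way round fits.
- long_lid_handle (a point): Centre of the grey upright bar handle on top of the long lid, 60 (x) x 12 (y) x 20 mm tall; 22 mm above the lid's origin, handle's top 32 mm above it.
- square_lid: A lid of the same make, 82 x 82 mm flange, handle 40 mm long; belongs to the square case. Not needed: leave it. The cork rest with the case, the long lid and the square lid share three places on the mat in any order. Origin: centre of its underside.
- square_case: Bystander: open white square box, 86 x 86 x 40 mm, with lenses in it, at the left of the green mat. Origin: centre of its underside.
- screwdriver: Bystander: screwdriver, 140 mm long, lying along x between two of the three places on the mat.
- tweezers: Bystander: steel tweezers, 110 mm long, 10 mm high, lying along x between two of the three places.
- pliers: Bystander: pliers with black grips, about 145 mm long, lying on the bench.
- spectacles: Bystander: pair of spectacles standing open, 130 mm wide, 42 mm high.
- bottle: Bystander: white bottle, 60 mm across, 160 mm high.

How it is judged:
By the outcome, as a careful person would: the job done as asked, in the order asked, and still so for the second after the job is handed in, while the arm keeps its last pose, push and grip.
It also fails if it takes over 54 s, if anything falls off the work surface, if the arm or the gripper's body presses on something with over 40 N, if the wrist force passes 120 N, or if a joint passes its speed limit or range.

## Robot

A 6-joint arm with a two-finger parallel gripper is mounted at the origin on the work surface. World frame = base frame: x ahead of the robot, y to its left, z up, the work surface at z = 0. Lengths are in m, angles in rad, forces in N, time in s.
With the tool pointing down it reaches from about 0.375 to 0.825 m from the base axis. Payload 5.5 kg.
Tool frame: the origin (TCP) lies on the mounting face of the last link; the fingertips stand 173 mm ahead of it and the grasp point (between the pads) lies 155 mm ahead of it (manip.grasp_offset is the distance from the TCP to the grasp point, in m); z points along the fingers, y is the line along which they close (so a half turn about z gives the same grasp; the last joint's range is limited). The gripper opens to 85 mm and grips with 20 to 120 N. Pads are 22 mm wide; open, the fingers measure 114 mm over their backs; the gripper's body (76 mm by 85 mm) begins 54 mm behind the grasp point. The pads swing forward as they close: fully open they stand 13 mm farther back than shut.
Start: joints at [1.216, 0.314, -0.047, 1.21, 0, 1.571], TCP at [0.208, 0.563, 0.405] pointing down, gripper open.
Joint ranges: [-2.67, 2.67], [-0.69, 1.73], [-1.03, 1.25], [-2.08, 2.16], [-1.42, 1.45], [-3.14, 3.14]. Speed limits (rad/s): [2.39, 2.39, 3.01, 3.14, 3.14, 3.14].

## Interface

Orientations are given as a unit quaternion [x, y, z, w].
In Python, from plant import manip, imaging, workorder gives the robot as it stands. The module is installed in compiled form; this text tells all that it offers.
- The arm moves only by the shell command python3 -m handwheel 'ROWS' [FORCE]. ROWS is JSON, a list of rows, each a list of 7 numbers: the turn, a rotation vector about the tool's x, y, z in rad, then the shift along the tool's x, y, z in cm, then the opening, from -1 (shut) to 1 (fully open). In form: [[rx, ry, rz, tx, ty, tz, jaw], ...]. A call has 1 to 8 rows; each row shifts and turns the commanded pose from where the row before left it, along the tool's axes as they then stand; what a row does not reach is not made up. A row lasts 1/8 s, in which the tool goes at most 62.5 mm and 10.7 degrees, less where a joint would pass 70% of its speed; a pose out of reach is approached as far as the arm can. A call with a gripper value outside its range is refused whole. The fingers move at their own pace and stop on an object; FORCE is the grip in N (left out, the last holds). Time passes only in rows, so rows that do not move let the fingers close. It gives the time, the measured TCP pose, the force, the opening and the grip force at its end, in the units of the state.
- manip.get_obs(): the state, without advancing time (a new reading comes with each control period).
- imaging.grab_frame(name): name is "scene" or "top" or "wrist"; returns (picture, depth): 480x640x3 uint8, red, green, blue; 480x640 float32, m along the optical axis (not along the pixel's ray), 0 where there is no reading.
- imaging.camera_info(name): a dict with "fx", "fy", "cx", "cy" (pixels), "k1" (the pictures are not rectified: a ray, as slopes to the right and down, at radius r is drawn at 1 + k1 r^2 times it, then the intrinsics apply), "extrinsics" (4x4, takes a point from camera to world coordinates); the wrist camera has in their place "hand_eye" (4x4, takes a point from camera to tool coordinates, whose origin is the TCP and whose axes are the flange's). Camera axes: x right, y up, looking along -z (the intrinsics and any distortion apply to the point x, -y, -z); pixel columns grow to the right and rows downward; lengths in m; the calibration is good to about 2 mm. A picture is of the moment at which its call begins: read the wrist's pose just before it. camera_info takes no time and is no camera call.
- workorder.hand_in(): hands the job in; it is judged then, once.
The state is a dict: "time_s": time; "joint_pos": joint angles; "joint_velocities": joint speeds; "joint_torque": joint torques, N m; "tcp_pos": TCP position; "orientation": TCP orientation; "wrist_force": force on the tool from outside, world axes, zero at the start; "torque": the same for the moment, N m; "grip_width": finger opening in m; "gripper_force": force on a finger pad.
Only numpy, scipy, OpenCV 4.12 (cv2) and the standard library are available. Lean on these libraries where they do the work, as an engineer would, in place of code of your own. Each camera call takes 0.05 s, during which the arm holds its last target. There are 200 camera calls.

## Working session

There is one attempt and no reset: what is moved stays moved. The work goes in short steps, Python scripts to look and compute and a shell command to move; the robot and the scene stay as the last step left them, time stands still between calls to the robot, and variables do not carry over. Pictures are saved under pics/ and viewed, at most 10 in all, crops included, and the job is handed in when it is done.

```bash
mkdir -p pics
cat > h.py <<'E'
import numpy as np, cv2
from plant import manip, imaging
from scipy.spatial.transform import Rotation as R
def T_cam(name, obs=None):
    i=imaging.camera_info(name)
    if name!='wrist': return np.array(i['extrinsics'])
    o=obs or manip.get_obs(); T=np.eye(4); T[:3,:3]=R.from_quat(o['orientation']).as_matrix(); T[:3,3]=o['tcp_pos']
    return T@np.array(i['hand_eye'])
def rays(name,uv,T):
    i=imaging.camera_info(name); K=np.array([[i['fx'],0,i['cx']],[0,i['fy'],i['cy']],[0,0,1.]])
    p=cv2.undistortPoints(np.array(uv,float).reshape(-1,1,2),K,np.array([i['k1'],0,0,0.])).reshape(-1,2)
    d=np.c_[p[:,0],-p[:,1],-np.ones(len(p))]@T[:3,:3].T
    return T[:3,3],d   # depth along axis = multiplier
def onplane(name,uv,z,T):
    o,d=rays(name,uv,T); return o+d*((z-o[2])/d[:,2])[:,None]
def depthpts(name,uv,dep,T):
    o,d=rays(name,uv,T); uv=np.array(uv,int).reshape(-1,2); return o+d*dep[uv[:,1],uv[:,0]][:,None]
E
python3 - <<'E'
from h import *
for n in('top','scene','wrist'):
    T=T_cam(n); im,d=imaging.grab_frame(n); np.savez('pics/%s0.npz'%n,im=im,d=d,T=T); cv2.imwrite('pics/%s0.png'%n,im[...,::-1]); print(n,T.round(3).tolist(),(d>0).mean())
E
python3 -c "
import cv2,numpy as np
a=[cv2.imread('pics/%s0.png'%n) for n in('scene','wrist')]
cv2.imwrite('pics/sw0.png',cv2.resize(np.hstack(a),(800,300)))"
```

```text
top [[-0.009, 0.999, -0.05, 0.548], [-1.0, -0.008, 0.008, 0.005], [0.008, 0.05, 0.999, 1.491], [0.0, 0.0, 0.0, 1.0]] 0.9960514322916667
scene [[0.766, -0.55, 0.333, 1.015], [0.643, 0.664, -0.381, -0.488], [-0.012, 0.506, 0.862, 1.118], [0.0, 0.0, 0.0, 1.0]] 0.9958333333333333
wrist [[0.348, -0.901, -0.259, 0.144], [0.937, 0.334, 0.098, 0.586], [-0.002, -0.277, 0.961, 0.374], [0.0, 0.0, 0.0, 1.0]] 0.996103515625
```

View pics/top0.png

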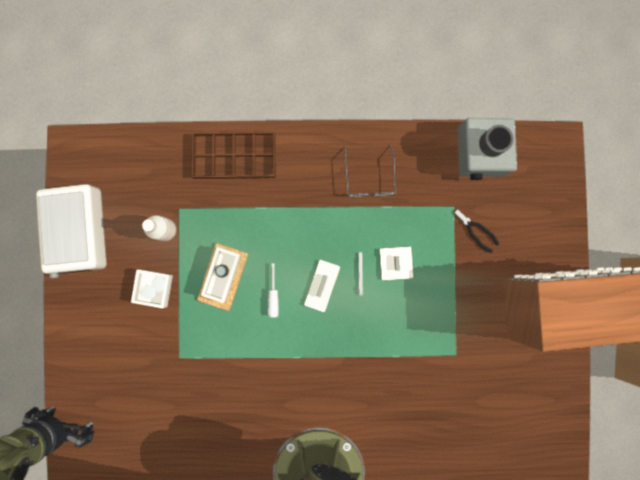

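View pics/sw0.png

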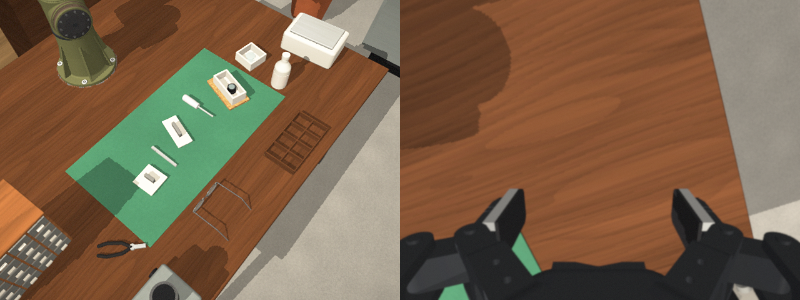

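The top view shows the case on its rest at (221,276), the long lid at (322,286), the square lid at (396,264), the screwdriver at (272,290) and the tweezers at (361,273). The wrist camera sees only bench and the fingers.

```bash
cat > m1.py <<'E'
from h import *
def rect(P):
    (c,s,a)=cv2.minAreaRect((P[:,:2]*1000).astype(np.float32))
    if s[0]<s[1]: a+=90; s=s[::-1]
    return np.round(c,1),np.round(s,1),round((a+90)%180-90,1)
if __name__=='__main__':
  for n in('top','scene'):
    f=np.load(f'pics/{n}0.npz'); im,d,T=f['im'],f['d'],f['T']
    v,u=np.mgrid[:480,:640]; uv=np.c_[u.ravel(),v.ravel()]; P=depthpts(n,uv,d,T).reshape(480,640,3)
    hsv=cv2.cvtColor(im,cv2.COLOR_RGB2HSV)
    reg=(P[...,0]>.35)&(P[...,0]<.75)&(P[...,1]>-.3)&(P[...,1]<.5)
    m=((hsv[...,1]<60)&(hsv[...,2]>110)&reg).astype(np.uint8)
    k,l,st,ce=cv2.connectedComponentsWithStats(m)
    for i in range(1,k):
        if st[i,4]<60: continue
        p=P[l==i]; z=np.percentile(p[:,2],[2,10,50,90,98])*1000; 
        print(n,ce[i].round(),st[i,4],'z',z.round(1),rect(p))
        if abs(ce[i][0]-322)<5 or n=='scene':
            h=p[p[:,2]>.028]; fl=p[(p[:,2]<.025)]
            if len(h)>10:print('  high',h.mean(0).round(4),rect(h)); 
    g=(hsv[...,0]>50)&(hsv[...,0]<90)&(hsv[...,1]>100)&reg
    print('mat z',np.median(P[g][:,2]))
E
python3 m1.py
```

```text
top [159. 228.] 656 z [  6.6  36.7 107.  159.4 163.1] (array([621.2, 235.1]), array([479. ,  60.2]), 79.6)
top [220. 275.] 1271 z [13.2 16.9 25.5 55.7 59.2] (array([509.1, 155.2]), array([276.9, 140.8]), 77.7)
top [396. 263.] 1101 z [-0.2  5.5 14.6 20.7 37.9] (array([ 553.8, -126.7]), array([263.6,  89.2]), -87.3)
top [360. 275.] 230 z [-2.6  0.7 10.2 16.3 18.9] (array([516.9, -75. ]), array([132.1, 110.1]), -71.7)
top [322. 286.] 1195 z [-1.   4.4 14.6 22.1 37.4] (array([500. , -13.2]), array([132.8,  65.7]), -18.8)
  high [ 0.5006 -0.0131  0.0753] (array([510.2, -12.9]), array([78.2, 31.7]), 3.0)
top [273. 296.] 419 z [-2.1  2.4 22.  29.5 32.8] (array([488.7, 116.4]), array([143.9,  30. ]), -0.3)
top [151. 288.] 1258 z [-0.3  3.1 11.3 40.3 43.9] (array([496.4, 252.3]), array([495.6,  99.7]), -89.5)
mat z 0.0025910137848074166
scene [401.  90.] 1408 z [ 1.6  5.4 20.8 39.8 42.6] (array([497. , 442.9]), array([108.8,  92.4]), 81.0)
  high [0.4983 0.4338 0.0364] (array([495.7, 435.9]), array([92.6, 91.8]), 81.2)
scene [450. 115.] 1253 z [  5.   22.8  89.4 150.6 161.1] (array([663.9, 42
[... 686 characters left out ...]
ne [262. 250.] 294 z [-0.5  3.1 11.3 15.7 17.4] (array([ 532. , -113.8]), array([114.9,  15.8]), -0.2)
scene [240. 287.] 1535 z [ 3.3 11.8 15.3 20.2 36. ] (array([ 554.8, -209.2]), array([89.1, 87.3]), 3.7)
  high [ 0.5585 -0.2118  0.0344] (array([ 558.2, -211.6]), array([40.4, 12.9]), 0.7)
scene [338. 303.] 95 z [ 0.6  3.9 19.7 39.7 42. ] (array([ 739., -110.]), array([53.4,  2.7]), -88.6)
  high [ 0.7392 -0.1158  0.0361] (array([ 738.8, -111.3]), array([50.8,  2.4]), -88.1)
scene [317. 328.] 101 z [ 2.4  6.3 25.9 39.7 44.3] (array([ 740.8, -180.1]), array([58.2,  7.4]), -81.9)
  high [ 0.7419 -0.1857  0.0352] (array([ 741.2, -182.7]), array([53. ,  7.4]), -81.9)
mat z 0.0032604741496646827
```

```bash
cat >> h.py <<'E'
def plan(tgt,yaw_close=None):
    "shift (cm, tool axes now) to TCP target, then turn (rotvec, tool axes) to point down with tool y at yaw_close deg (mod 180)"
    o=manip.get_obs(); M=R.from_quat(o['orientation']).as_matrix(); s=M.T@(np.array(tgt)-o['tcp_pos'])*100
    print('t',round(o['time_s'],2),'tcp',np.round(o['tcp_pos'],4),'yaw',round(np.degrees(np.arctan2(M[1,1],M[0,1])),2),'j6',round(o['joint_pos'][5],2),'shift_cm',s.round(2),'norm',np.linalg.norm(s).round(2))
    if yaw_close is not None:
        for k in(0,180):
            a=np.radians(yaw_close+k); y=np.array([np.cos(a),np.sin(a),0]); z=np.array([0,0,-1.]); G=np.c_[np.cross(y,z),y,z]
            r=R.from_matrix(M.T@G).as_rotvec(); print(' turn',r.round(4),'then shift',(G.T@(np.array(tgt)-o['tcp_pos'])*100).round(2))
E
python3 - <<'E'
from h import *
print(imaging.camera_info('wrist')['hand_eye'], manip.get_obs()['grip_width'])
plan([.50,.24,.40],71)
E
```

```text
[[-8.15985158e-04  9.60921686e-01  2.76819162e-01  6.82192125e-02]
 [ 9.99999655e-01  7.40927053e-04  3.75739898e-04  7.89090967e-05]
 [ 1.55953810e-04  2.76819373e-01 -9.60921959e-01  3.02673882e-02]
 [ 0.00000000e+00  0.00000000e+00  0.00000000e+00  1.00000000e+00]] 0.0851150907108324
t 0.15 tcp [0.2084 0.5624 0.404 ] yaw 69.67 j6 1.57 shift_cm [-38.55 -20.1    0.43] norm 43.48
 turn [-0.0013 -0.     -0.0232] then shift [-38.07 -20.99   0.4 ]
 turn [-0.0000e+00  2.1000e-03  3.1184e+00] then shift [38.07 20.99  0.4 ]
```

```bash
python3 -m handwheel '[[0,0,-0.023,-4.8,-2.6,0,1],[0,0,0,-4.8,-2.6,0,1],[0,0,0,-4.8,-2.6,0,1],[0,0,0,-4.8,-2.6,0,1],[0,0,0,-4.8,-2.6,0,1],[0,0,0,-4.8,-2.6,0,1],[0,0,0,-4.8,-2.6,0,1],[0,0,0,-4.5,-2.5,0,1]]'
python3 -m handwheel '[[0,0,0,0,0,0,1],[0,0,0,0,0,0,1]]'
cat > shot.py <<'E'
import sys; from h import *
t=sys.argv[1]; T=T_cam('wrist'); im,d=imaging.grab_frame('wrist'); np.savez(f'pics/{t}.npz',im=im,d=d,T=T); cv2.imwrite(f'pics/{t}.png',im[...,::-1])
E
python3 shot.py w1; python3 -c "
from h import *
plan([.5,-.02,.4],71)"
```

```text
time_s: 1.15
tcp_pos: [0.5013, 0.2404, 0.4045]
orientation: [0.165, 0.986, -0.0, -0.0]
wrist_force: [0.6, 1.4, -0.5]
grip_width: 0.0854
gripper_force: 0.0
time_s: 1.4
tcp_pos: [0.5001, 0.2419, 0.4044]
orientation: [0.165, 0.986, -0.0, -0.001]
wrist_force: [-0.0, -0.3, -0.1]
grip_width: 0.0852
gripper_force: 0.0
t 1.45 tcp [0.4998 0.2424 0.4045] yaw 71.02 j6 0.78 shift_cm [ -8.56 -24.81   0.45] norm 26.24
 turn [-0.0002 -0.0008  0.0004] then shift [ -8.57 -24.8    0.45]
 turn [ 1.2000e-03 -3.0000e-04 -3.1412e+00] then shift [ 8.57 24.8   0.45]
```

View pics/w1.png

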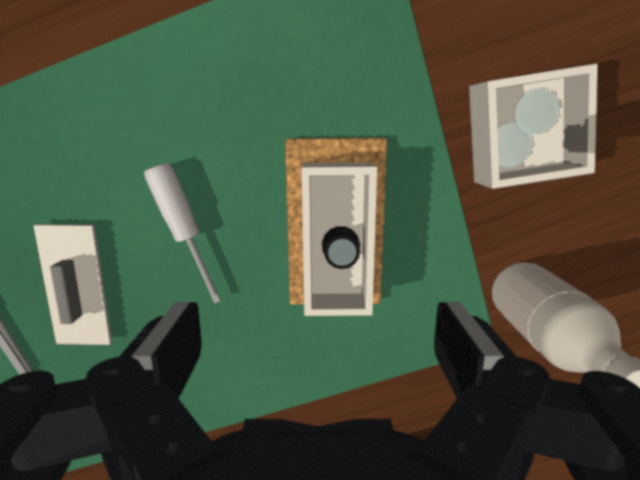

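The wrist view shows the case rim with corners near (303,167), (377,167), (372,314) and (304,315), and the loupe at (341,248). The long lid is at (72,285).

```bash
cat > m2.py <<'E'
import sys
from h import *; from m1 import rect
def seg(n,tag,lo,hi,xy,r=.1,vmin=0,smax=80):
    f=np.load(f'pics/{tag}.npz'); im,d,T=f['im'],f['d'],f['T']
    v,u=np.mgrid[:480,:640]; P=depthpts(n,np.c_[u.ravel(),v.ravel()],d,T).reshape(480,640,3)
    hsv=cv2.cvtColor(im,cv2.COLOR_RGB2HSV)
    m=(np.hypot(P[...,0]-xy[0],P[...,1]-xy[1])<r)&(P[...,2]>lo)&(P[...,2]<hi)&(hsv[...,1]<smax)&(hsv[...,2]>vmin)&(d>0)
    k,l,st,_=cv2.connectedComponentsWithStats(m.astype(np.uint8)); i=1+np.argmax(st[1:,4]); m=l==i
    z=np.median(P[m][:,2]); vv,uu=np.nonzero(m); Q=onplane(n,np.c_[uu,vv],z,T)
    print(tag,'n',m.sum(),'z',z.round(4),*rect(Q),'px',uu.mean().round(),vv.mean().round())
if __name__=='__main__':
    c=(.53,.245); l=(.50,-.0135)
    for n,t in(('wrist','w1'),('top','top0'),('scene','scene0')):
        seg(n,t,.047,.066,c,.085); seg(n,t,.009,.021,l,.08,150); seg(n,t,.029,.041,l,.04)
E
python3 m2.py
```

```text
w1 n 3426 z 0.0555 [533.6 248.9] [131.1  60. ] -18.6 px 339.0 240.0
w1 n 5076 z 0.0157 [501.9 -12.8] [125.3  55.7] -19.7 px 74.0 281.0
w1 n 929 z 0.0352 [501.4 -10.4] [60.8 15.5] -19.1 px 62.0 293.0
top0 n 355 z 0.054 [531.2 246.4] [127.6  62.2] -18.7 px 220.0 275.0
top0 n 863 z 0.0149 [498.7 -13. ] [128.9  61.7] -22.1 px 321.0 286.0
top0 n 99 z 0.0353 [499.  -13.7] [59.1 11.5] -19.0 px 322.0 286.0
scene0 n 539 z 0.054 [533.5 245.4] [137.2  65.6] -18.6 px 367.0 135.0
scene0 n 1047 z 0.015 [500.6 -14.1] [127.   56.5] -19.9 px 283.0 211.0
scene0 n 143 z 0.0347 [501.6 -15.4] [61.5 13.3] -19.5 px 282.0 205.0
```

```bash
python3 -m handwheel '[[0,0,-0.009,-1.7,-4.8,0,1],[0,0,0,-1.7,-4.8,1,0.2],[0,0,0,-1.7,-4.8,3,0.2],[0,0,0,-1.7,-4.8,3,0.2],[0,0,0,-1.6,-4.9,3,0.2],[0,0,0,0,0,0,0.2],[0,0,0,0,0,0,0.2],[0,0,0,0,0,0,0.2]]'
python3 shot.py w2
python3 - <<'E'
from h import *; from m2 import seg
l=(.501,-.0132)
seg('wrist','w2',.009,.021,l,.08,150);seg('wrist','w2',.029,.041,l,.04)
plan([.501,-.0135,.191],70.5)
E
```

```text
time_s: 2.45
tcp_pos: [0.5035, -0.0117, 0.3056]
orientation: [0.159, 0.987, 0.0, 0.001]
wrist_force: [0.8, -0.3, 0.7]
grip_width: 0.051
gripper_force: 0.0
w2 n 12886 z 0.0156 [502.2 -13.4] [125.5  55.5] -19.7 px 314.0 217.0
w2 n 1732 z 0.0354 [501.7 -12.9] [60.  11.8] -18.9 px 314.0 231.0
t 2.5 tcp [ 0.5035 -0.0118  0.3056] yaw 71.64 j6 0.3 shift_cm [ 0.2  -0.25 11.46] norm 11.46
 turn [0.0007 0.0015 0.02  ] then shift [ 0.18 -0.24 11.46]
 turn [-2.3000e-03  1.1000e-03 -3.1216e+00] then shift [-0.18  0.24 11.46]
```

View pics/w2.png

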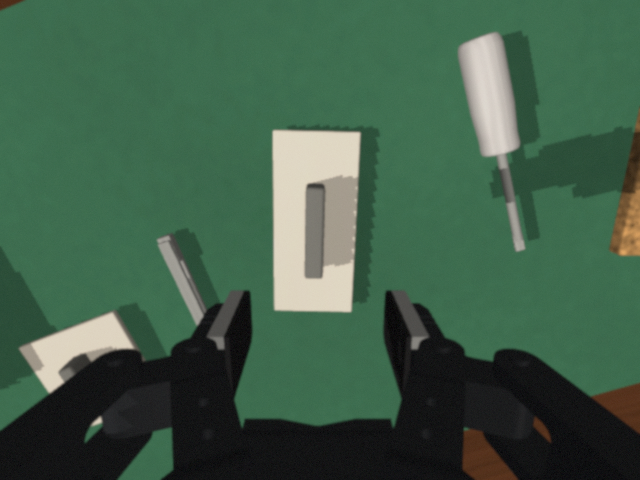

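The wrist view shows the lid handle at (314,231), centred between the fingers. Nothing stands in the way of the descent.

```bash
python3 -m handwheel '[[0,0,0.02,0.1,-0.2,3,0.2],[0,0,0,0,0,3,0.2],[0,0,0,0,0,3,0.2],[0,0,0,0,0,1.4,0.2],[0,0,0,0,0,1,0.2],[0,0,0,0,0,0,0.2],[0,0,0,0,0,0,0.2]]' 40
python3 -c "
from h import *
plan([.502,-.0133,.192],70.5); print(manip.get_obs()['wrist_force'])"
```

```text
time_s: 3.38
tcp_pos: [0.5021, -0.0148, 0.1916]
orientation: [0.171, 0.985, 0.0, 0.001]
wrist_force: [0.1, 0.4, -0.8]
grip_width: 0.0512
gripper_force: 0.0
t 3.38 tcp [ 0.5021 -0.0148  0.1916] yaw 70.36 j6 0.31 shift_cm [ 0.05  0.14 -0.04] norm 0.15
 turn [ 0.0005  0.0014 -0.0024] then shift [ 0.05  0.14 -0.04]
 turn [ 2.2000e-03 -7.0000e-04  3.1392e+00] then shift [-0.05 -0.14 -0.04]
[ 0.07160781  0.39561288 -0.84637408]
```

```bash
python3 -m handwheel '[[0,0,0,0,0.1,0,-0.2],[0,0,0,0,0,0,-0.6],[0,0,0,0,0,0,-1],[0,0,0,0,0,0,-1],[0,0,0,0,0,0,-1],[0,0,0,0,0,0,-1]]' 50
python3 -m handwheel '[[0,0,0,0,0,-1,-1],[0,0,0,0,0,-2,-1],[0,0,0,0,0,-3,-1],[0,0,0,0,0,-3,-1],[0,0,0,0,0,-2,-1],[0,0,0,0,0,0,-1],[0,0,0,0,0,0,-1]]'
python3 shot.py w3
python3 - <<'E'
from h import *; from m2 import seg
o=manip.get_obs(); p=o['tcp_pos']; zz=p[2]-.192
seg('wrist','w3',zz+.009,zz+.022,p[:2],.08,100)
plan([.533,.248,.302],71.2)
E
```

```text
time_s: 4.12
tcp_pos: [0.5021, -0.0139, 0.1912]
orientation: [0.171, 0.985, 0.0, 0.0]
wrist_force: [-0.0, -0.4, 6.0]
grip_width: 0.0106
gripper_force: 49.8
time_s: 5.0
tcp_pos: [0.5014, -0.0139, 0.3]
orientation: [0.171, 0.985, -0.0, -0.001]
wrist_force: [-0.4, 0.3, -0.7]
grip_width: 0.0109
gripper_force: 49.0
w3 n 21773 z 0.1243 [479.1  -5.9] [78.8 55.7] -19.7 px 317.0 215.0
t 5.05 tcp [ 0.5012 -0.0139  0.2997] yaw 70.36 j6 0.32 shift_cm [ 5.81 25.73 -0.24] norm 26.38
 turn [-0.0006 -0.0017 -0.0147] then shift [ 5.43 25.81 -0.23]
 turn [-2.6000e-03  9.0000e-04  3.1269e+00] then shift [ -5.43 -25.81  -0.23]
```

View pics/w3.png

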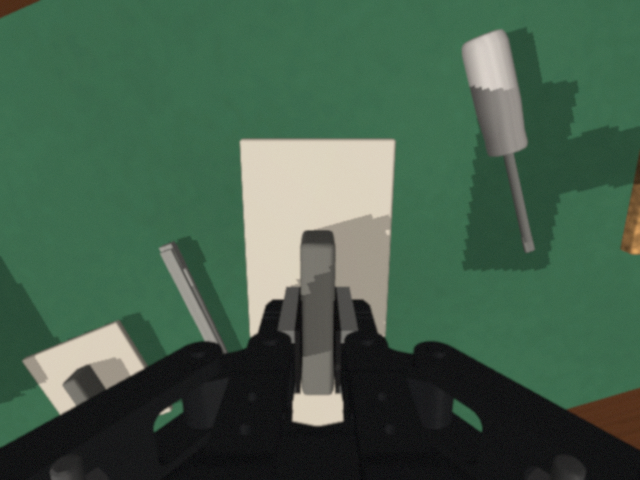

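The lid is held straight at (317,139..420), handle centred between the pads. I'll stop short of the case to measure both from close by.

```bash
python3 -m handwheel '[[0,0,-0.015,1.8,4.3,-1.3,-1],[0,0,0,1.8,4.3,-1.3,-1],[0,0,0,1.8,4.3,-1.4,-1],[0,0,0,0,0,0,-1],[0,0,0,0,0,0,-1],[0,0,0,0,0,0,-1]]'
python3 shot.py w4
python3 - <<'E'
from h import *; from m2 import seg
c=(.533,.248); seg('wrist','w4',.047,.066,c,.085,0)
o=manip.get_obs(); p=np.array(o['tcp_pos']); f=np.load('pics/w4.npz'); im,d,T=f['im'],f['d'],f['T']
v,u=np.mgrid[150:225:3,262:380:3]; P=depthpts('wrist',np.c_[u.ravel(),v.ravel()],d,T); M=R.from_quat(o['orientation']).as_matrix()
Q=(P-p)@M; k=abs(Q[:,2]-.1765)<.01; A=np.c_[Q[k,:2],np.ones(k.sum())]; print('lid plane in tool',np.linalg.lstsq(A,Q[k,2],rcond=None)[0],k.sum())
seg('wrist','w4',p[2]-.182,p[2]-.170,p[:2],.08,100)
plan([.5336,.2489,.302],71.3)
E
```

```text
time_s: 5.8
tcp_pos: [0.4926, 0.1246, 0.3398]
orientation: [0.164, 0.986, -0.001, -0.001]
wrist_force: [0.6, 0.1, -0.8]
grip_width: 0.0107
gripper_force: 49.1
w4 n 7126 z 0.0552 [533.6 247.1] [130.8  64.3] -18.4 px 515.0 223.0
lid plane in tool [0.00093081 0.003445   0.17580757] 993
w4 n 21752 z 0.1641 [470.1 132.1] [78.8 55.7] -18.9 px 317.0 215.0
t 5.85 tcp [0.4927 0.1246 0.3399] yaw 71.12 j6 0.58 shift_cm [ 0.15 13.09  3.78] norm 13.63
 turn [-0.001  -0.0011 -0.0031] then shift [ 0.11 13.09  3.79]
 turn [-1.8000e-03  1.6000e-03  3.1385e+00] then shift [ -0.11 -13.09   3.79]
```

View pics/w4.png

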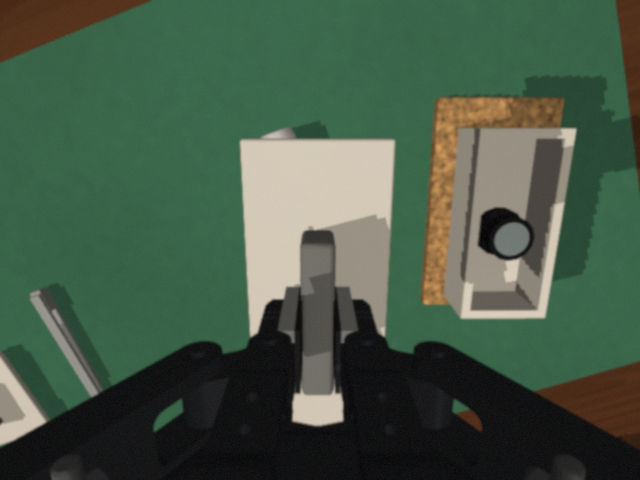

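The lid is level and centred in the hand. The case rim at (515,223) measures the same as in the earlier view, so I move over it.

```bash
python3 -m handwheel '[[0,0,-0.006,0.1,4.4,0,-1],[0,0,0,0,4.4,1,-1],[0,0,0,0,4.3,2,-1],[0,0,0,0,0,2,-1],[0,0,0,0,0,2,-1],[0,0,0,0,0,1,-1],[0,0,0,0,0,0,-1],[0,0,0,0,0,0,-1]]'
python3 shot.py w5
python3 -c "
from h import *
plan([.5338,.2489,.236],71.5)"
```

```text
time_s: 6.85
tcp_pos: [0.5341, 0.2499, 0.2615]
orientation: [0.161, 0.987, 0.0, 0.0]
wrist_force: [-0.5, 0.9, -0.8]
grip_width: 0.0107
gripper_force: 49.2
t 6.9 tcp [0.5341 0.2501 0.2617] yaw 71.53 j6 0.76 shift_cm [-0.   -0.13  2.57] norm 2.57
 turn [0.0011 0.0011 0.0006] then shift [-0.01 -0.13  2.57]
 turn [-1.700e-03  1.700e-03 -3.141e+00] then shift [0.01 0.13 2.57]
```

View pics/w5.png

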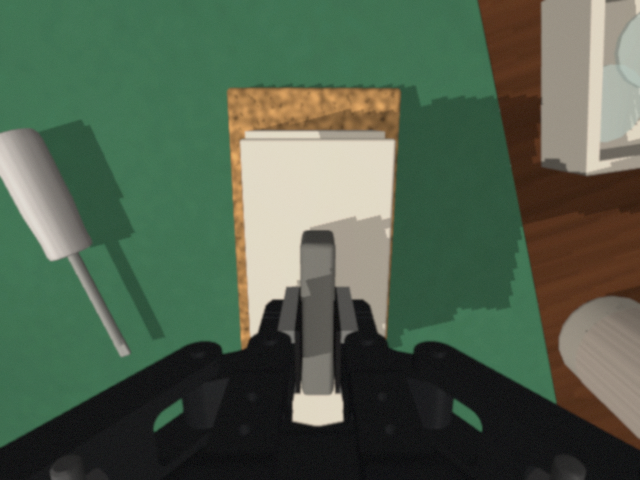

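The case's near rim shows at row 132, columns 245–385, just ahead of the lid's front edge at row 139, columns 240–395. I'll compute the offset from these edges.

Run:
```python
from h import *
f=np.load('pics/w5.npz'); im,T=f['im'],f['T']; o=manip.get_obs(); M=R.from_quat(o['orientation']).as_matrix(); p=np.array(o['tcp_pos'])
g=im.astype(int).sum(2)
for row in (133,134,135,136,143,146,150):
    x=np.nonzero((im[row,220:410].min(1)>115)&(np.ptp(im[row,220:410],axis=1)<45))[0]+220; print(row,x.min(),x.max(), end=' ')
    z=.0553 if row<139 else p[2]-.1758
    Q=(onplane('wrist',[[x.min()-.5,row],[x.max()+.5,row]],z,T)-p)@M*100; print('tool y cm',Q[:,1].round(3),'mid',Q[:,1].mean().round(3))
col=g[:,[270,300]]; print(col[122:148].T.tolist())
for r,z in((130.5,.0553),(138.5,p[2]-.1758)): print(r,((onplane('wrist',[[270,r],[300,r],[375,r]],z,T)-p)@M*100).round(3).tolist())
```

```text
133 246 384 tool y cm [-3.109  2.865] mid -0.122
134 246 384 tool y cm [-3.111  2.867] mid -0.122
135 246 384 tool y cm [-3.113  2.869] mid -0.122
136 246 384 tool y cm [-3.115  2.871] mid -0.122
143 240 394 tool y cm [-2.803  2.739] mid -0.032
146 241 394 tool y cm [-2.773  2.744] mid -0.014
150 241 394 tool y cm [-2.78   2.751] mid -0.014
[[357, 363, 369, 354, 318, 290, 283, 304, 393, 522, 612, 639, 640, 640, 636, 606, 531, 509, 554, 609, 632, 641, 644, 643, 644, 641], [340, 315, 307, 300, 301, 295, 292, 306, 390, 524, 608, 638, 643, 641, 636, 607, 533, 508, 553, 613, 635, 643, 647, 643, 644, 645]]
130.5 [[6.538, -2.052, 20.628], [6.535, -0.765, 20.629], [6.533, 2.453, 20.633]]
138.5 [[6.311, -1.707, 17.571], [6.309, -0.638, 17.572], [6.307, 2.035, 17.575]]
```

```bash
python3 -m handwheel '[[0,0,0,0,-0.1,0.5,-1],[0,0,0,0,0,0.5,-1],[0,0,0,0,0,0.5,-1],[0,0,0,0,0,0.3,-1],[0,0,0,0,0,0.3,-1],[0,0,0,0,0,0.2,-1],[0,0,0,0,0,0.1,-1],[0,0,0,0,0,0,-1]]'
python3 -c "
from h import *
plan([.5338,.2489,.236],71.5)"
```

```text
time_s: 7.9
tcp_pos: [0.5333, 0.2493, 0.2367]
orientation: [0.16, 0.987, 0.0, 0.0]
wrist_force: [-0.2, -0.1, -0.4]
grip_width: 0.0109
gripper_force: 49.2
t 7.9 tcp [0.5333 0.2493 0.2367] yaw 71.56 j6 0.76 shift_cm [-0.06 -0.02  0.07] norm 0.09
 turn [0.     0.     0.0011] then shift [-0.06 -0.02  0.07]
 turn [-0.      0.     -3.1405] then shift [0.06 0.02 0.07]
```

```bash
python3 -m handwheel '[[0,0,0,0,0,0.1,-1],[0,0,0,0,0,0,-1],[0,0,0,0,0,0,-1]]'; python3 -m handwheel '[[0,0,0,0,0,0.1,-1],[0,0,0,0,0,0,-1],[0,0,0,0,0,0,-1]]'
```

```text
time_s: 8.28
tcp_pos: [0.5334, 0.2493, 0.2363]
orientation: [0.16, 0.987, 0.0, 0.0]
wrist_force: [-1.8, 0.2, 5.6]
grip_width: 0.0106
gripper_force: 50.0
time_s: 8.65
tcp_pos: [0.5334, 0.2493, 0.2362]
orientation: [0.16, 0.987, 0.0, 0.0]
wrist_force: [-4.2, -2.4, 13.9]
grip_width: 0.011
gripper_force: 51.2
```

```bash
python3 -m handwheel '[[0,0,0,0,0,-0.15,-1],[0,0,0,0,0,0,-0.5],[0,0,0,0,0,0,0.2],[0,0,0,0,0,0,0.2],[0,0,0,0,0,0,0.2],[0,0,0,0,0,-2,0.2],[0,0,0,0,0,-4,0.5],[0,0,0,0,0,-5,1]]'
python3 -m handwheel '[[0,0,0,0,0,0,1],[0,0,0,0,0,0,1],[0,0,0,0,0,0,1]]'
python3 shot.py w6
python3 - <<'E'
from h import *; from m2 import seg
c=(.533,.249); seg('wrist','w6',.055,.067,c,.085,100); seg('wrist','w6',.072,.088,c,.05)
f=np.load('pics/w6.npz'); im,d,T=f['im'],f['d'],f['T']; v,u=np.mgrid[:480,:640]; P=depthpts('wrist',np.c_[u.ravel(),v.ravel()],d,T)
h=np.array([np.cos(np.radians(-18.6)),np.sin(np.radians(-18.6))]); q=P[:,:2]-np.array(c); a=q@h; b=q@[-h[1],h[0]]
k=(abs(a)<.058)&(abs(b)<.025)&(abs(b)>.009)&(abs(P[:,2]-.06)<.01); print('plane',np.linalg.lstsq(np.c_[a[k],b[k],np.ones(k.sum())],P[k,2],rcond=None)[0])
plan([.5338,.2489,.195],71.5)
E
```

```text
time_s: 9.65
tcp_pos: [0.5328, 0.249, 0.3463]
orientation: [0.16, 0.987, -0.001, -0.001]
wrist_force: [1.3, 0.8, -0.1]
grip_width: 0.0796
gripper_force: 0.0
time_s: 10.02
tcp_pos: [0.5328, 0.249, 0.3446]
orientation: [0.16, 0.987, -0.001, -0.001]
wrist_force: [0.7, 0.5, -2.0]
grip_width: 0.0855
gripper_force: 0.0
w6 n 14483 z 0.0605 [532.8 249.2] [127.4  58.9] -18.6 px 319.0 221.0
w6 n 1819 z 0.0804 [532.4 249.9] [60.2 11.6] -18.8 px 319.0 237.0
plane [0.00140761 0.00069004 0.06060889]
t 10.07 tcp [0.5328 0.249  0.3446] yaw 71.56 j6 0.76 shift_cm [-0.13  0.05 14.96] norm 14.96
 turn [-0.0019 -0.002   0.0011] then shift [-0.1   0.02 14.96]
 turn [ 3.1000e-03 -3.0000e-03 -3.1405e+00] then shift [ 0.1  -0.02 14.96]
```

View pics/w6.png

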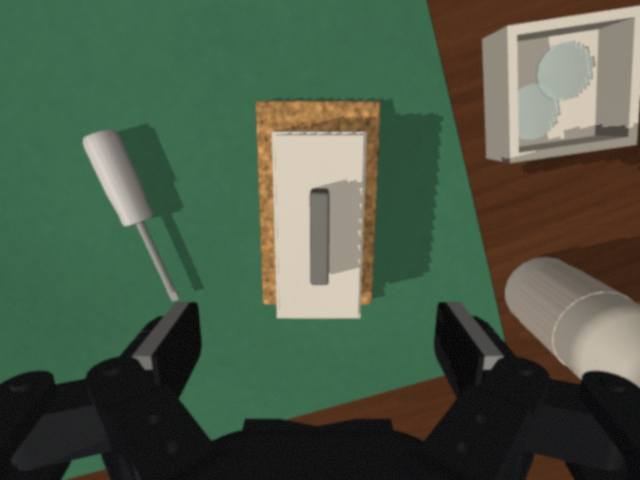

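The lid is home: its flange top measures 60.5 mm (60 expected), level and centred on the case at (319,221). Next I grip the case.

```bash
python3 -m handwheel '[[0,0,0,0,0,3,1],[0,0,0,0,0,4,1],[0,0,0,0,0,3,1],[0,0,0,0,0,2,1],[0,0,0,0,0,2,1],[0,0,0,0,0,1.1,1],[0,0,0,0,0,0,1],[0,0,0,0,0,0,1]]'
python3 -m handwheel '[[0,0,0,0,0,0,0.8],[0,0,0,0,0,0,0.6],[0,0,0,0,0,0,0.3],[0,0,0,0,0,0,-0.2],[0,0,0,0,0,0,-0.2],[0,0,0,0,0,0,-0.2]]' 60
python3 -c "
from h import *
plan([.533,.249,.195],71.4)"
```

```text
time_s: 11.08
tcp_pos: [0.5336, 0.2494, 0.1957]
orientation: [0.16, 0.987, 0.0, 0.0]
wrist_force: [-0.2, -1.5, 0.2]
grip_width: 0.0853
gripper_force: 0.0
time_s: 11.82
tcp_pos: [0.5336, 0.2494, 0.1959]
orientation: [0.16, 0.987, 0.0, 0.0]
wrist_force: [-1.8, 0.4, 6.5]
grip_width: 0.0593
gripper_force: 66.0
t 11.82 tcp [0.5336 0.2494 0.1959] yaw 71.56 j6 0.76 shift_cm [ 0.05 -0.06  0.09] norm 0.12
 turn [0.0007 0.0009 0.0028] then shift [ 0.05 -0.06  0.09]
 turn [-1.3000e-03  1.0000e-03 -3.1388e+00] then shift [-0.05  0.06  0.09]
```

```bash
python3 -m handwheel '[[0,0,0,0,0,-0.5,-0.2],[0,0,0,0,0,-1,-0.2],[0,0,0,0,0,-2,-0.2],[0,0,0,0,0,-2.5,-0.2],[0,0,0,0,0,-3,-0.2],[0,0,0,0,0,-3,-0.2],[0,0,0,0,0,-2,-0.2],[0,0,0,0,0,-1,-0.2]]'
python3 -m handwheel '[[0,0,0,0,0,0,-0.2],[0,0,0,0,0,0,-0.2],[0,0,0,0,0,0,-0.2],[0,0,0,0,0,0,-0.2],[0,0,0,0,0,0,-0.2],[0,0,0,0,0,0,-0.2]]'
python3 - <<'E'
from h import *
n='scene'; im,d=imaging.grab_frame(n); T=T_cam(n); np.savez('pics/s7.npz',im=im,d=d,T=T)
w,_=imaging.grab_frame('wrist'); c=cv2.resize(im[40:240,260:500],(576,480)); cv2.imwrite('pics/s7.png',cv2.resize(np.hstack([c,w]),(800,316))[...,::-1])
E
```

```text
time_s: 12.82
tcp_pos: [0.5335, 0.2494, 0.3467]
orientation: [0.16, 0.987, 0.0, 0.001]
wrist_force: [-0.2, -0.2, -3.2]
grip_width: 0.0589
gripper_force: 65.2
time_s: 13.58
tcp_pos: [0.5333, 0.2492, 0.3451]
orientation: [0.16, 0.987, -0.0, -0.0]
wrist_force: [0.0, 0.2, -3.4]
grip_width: 0.0588
gripper_force: 65.2
```

View pics/s7.png

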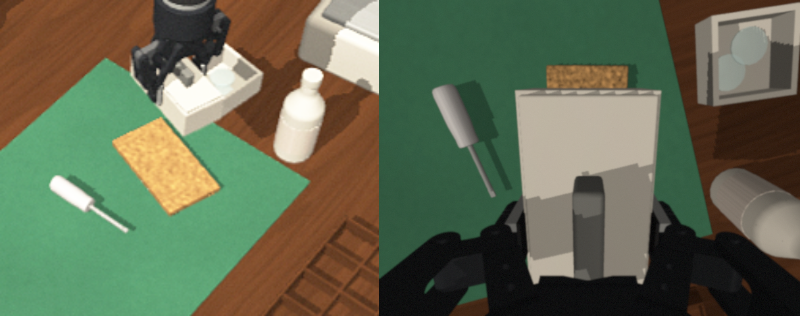

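The case is in the air with its lid on, clear of the cork rest, and the things around it are undisturbed. One last check on height and level.

```bash
python3 shot.py w8
python3 - <<'E'
from h import *
f=np.load('pics/w8.npz'); im,d,T=f['im'],f['d'],f['T']; v,u=np.mgrid[160:260:3,435//1-200:440:3]; P=depthpts('wrist',np.c_[u.ravel(),v.ravel()],d,T)
q=P[:,:2]-[.5333,.2492]; h=np.array([.948,-.319]); a=q@h; b=q@[.319,.948]; k=(abs(P[:,2]-.21)<.012)&(abs(b)>.009)&(abs(b)<.026)
A=np.c_[a[k],b[k],np.ones(k.sum())]; print(k.sum(),np.linalg.lstsq(A,P[k,2],rcond=None)[0])
o=manip.get_obs(); print(o['time_s'],o['tcp_pos'],np.abs(o['joint_velocities']).max())
E
```

```text
1290 [-0.00360113 -0.00276265  0.20967713]
13.725 [0.53332738 0.24925051 0.34518624] 0.00125769214203839
```

Flange top is at 0.2097, so the case bottom is at 0.165, 15 cm above the rest. It is level within 0.3° and motionless.

```bash
python3 -c "
from plant import workorder; print(workorder.hand_in())"
```

```text
the job is handed in; nothing more can be done
None
```

The long lid is fully home on the long case with the loupe inside, and the arm is holding the closed case level and still about 15 cm above the rest; the job is handed in at 13.7 s on the robot's clock.

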